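# Free the stuck tube block from the dry-block heater

### The arm

A 7-joint arm with a two-finger parallel gripper is mounted at the origin on a cart in front of the work surface, level with it; the furniture and walls round the work are solid. World frame = base frame: x ahead of the robot, y to its left, z up, the work surface at z = 0. Lengths are in m, angles in rad, forces in N, time in s.
With the tool pointing down it reaches from about 0.35 to 0.9 m from the base axis. Payload 8.1 kg.
Tool frame: the origin (TCP) lies midway between the tips of the shut fingers; the grasp point (between the pads) lies 19 mm behind it (robot.hold_point_z is the distance from the TCP to the grasp point, in m); z points along the fingers, y is the line along which they close (so a half turn about z gives the same grasp; the last joint's range is limited). The gripper opens to 85 mm and grips with 20 to 120 N. Pads are 22 mm wide; open, the fingers measure 114 mm over their backs; the gripper's body (76 mm by 85 mm) begins 54 mm behind the grasp point. The pads swing forward as they close: fully open they stand 13 mm farther back than shut.
Start: joints at [-1.225, 0.434, 0.025, 1.573, -0.012, 1.134, -0.075], TCP at [0.271, 0.563, 0.231] pointing down, gripper open.
Joint ranges: [-2.62, 2.62], [-0.44, 2.09], [-1.27, 1.32], [0.08, 2.57], [-1.32, 4.46], [0.12, 2], [-2.74, 2.74]. Speed limits (rad/s): [2.22, 2.22, 3.01, 3.01, 3.14, 3.14, 3.14].

### API

Orientations are given as a unit quaternion [w, x, y, z].
In Python, from workcell import sense, eyes, robot gives the robot as it stands.
- The arm moves only by the shell command python3 -m handwheel 'ROWS' [OPENING] [FORCE]. ROWS is JSON, a list of rows, each a list of 4 numbers: the shift along the world's x, y, z normalised to -1 to 1, where 1 is 25 cm, then the turn about the world's z normalised to -1 to 1, where 1 is 2 rad. In form: [[x, y, z, twist], ...]. A call has exactly 5 rows; each row is the pose to reach, as a shift and turn from the pose commanded when the call began; what a row does not reach only later rows make up. A row lasts 1/12 s, in which the tool goes at most 41.7 mm and 7.16 degrees, less where a joint would pass 70% of its speed; a pose out of reach is approached as far as the arm can. A call with a number of a shift or a turn outside -1 to 1 is refused whole. A call with a gripper value outside its range is refused whole. OPENING is the closure, from -1 (fully open) to 1 (shut), set as the call begins (- or left out, the last holds). The fingers move at their own pace and stop on an object; FORCE is the grip in N (left out, the last holds). Time passes only in rows, so rows that repeat a pose let the fingers close, or fill a call up. It gives the time, the measured TCP pose, the force, the opening and the grip force at its end, in the units of the state.
- sense(): the state, without advancing time (a new reading comes with each control period).
- eyes.capture(name): name is "scene" or "top" or "wrist"; returns a dict with "color" (384x512x3 uint8, red, green, blue), "z_map" (384x512 float32, m along the optical axis (not along the pixel's ray), 0 where there is no reading), "fx", "fy", "cx", "cy" (pixels), "T" (4x4, takes a point from camera to world coordinates). Camera axes: x right, y up, looking along -z (the intrinsics and any distortion apply to the point x, -y, -z); pixel columns grow to the right and rows downward; lengths in m; the calibration is good to about 2 mm. A picture is of the moment at which its call begins.
- robot.sign_off(): hands the job in; it is judged then, once.
The state is a dict: "clock": time; "joint_positions": joint angles; "qd": joint speeds; "joint_efforts": joint torques, N m; "position": TCP position; "orientation": TCP orientation; "contact_force": force on the tool from outside, world axes, zero at the start; "ft_torque": the same for the moment, N m; "gripper_width": finger opening in m; "gripper_force": force on a finger pad.
Only numpy, scipy, OpenCV 4.12 (cv2) and the standard library are available. Lean on these libraries where they do the work, as an engineer would, in place of code of your own. Each camera call takes 0.05 s, during which the arm holds its last target. There are 200 camera calls.

### The job

The aluminium tube block has to come out of the dry-block heater so that the well under it can be wiped. Give the hold-down clamp a quarter turn counterclockwise so that its finger swings off the block, then take the block by its black lifting handle and rock it from side to side, to the left and to the right again and again, working it up little by little until it frees; a straight pull would only lift the whole heater, which must stay standing where it is on the bench. Finish with the gripper still holding the block upright just clear of the heater, straight over its well, with the clamp left open and the other things on the bench undisturbed.

Things in the scene. Friction and masses are not known exactly. Their poses are not given: they have to be found in the camera images.
- heater: white dry-block heater on four rubber feet, 260 (x) x 240 (y) mm, 62 mm high, 2.8 kg, not fastened to the bench. Origin: centre of its underside on the bench; x points to its back, y to its left, z up. The control strip is at its front (-x). In the top deck is the well, a pocket 80 (x) x 55.6 (y) mm, 30 mm deep.
- well (a point): centre of the well's mouth, level with the top deck: 30 mm behind the heater's centre, 62 mm above the bench; axes as the heater's
- block: aluminium block with eight tube holes, 76 (x) x 50 (y) x 48 mm, 0.4 to 0.55 kg, in the heater's well. Origin: centre of its underside; axes as the heater's while seated (underside 30 mm below the deck, top face 18 mm above it). Play in the well each side: 2 mm in x, 2.8 mm in y. A straight pull needs over 35 N, but the heater lifts at 20 to 27 N. Free once its underside has risen 17 to 22 mm.
- block_grip (a point): middle of the block's lifting handle, 84 mm above the block's underside: an upright black cylinder, 20 mm diameter, 36 mm high (64 to 100 mm above the underside), on a 10 mm stem in the middle of the block
- clamp (a joint): turn of the hold-down clamp about its upright axis, rad, counterclockwise from above. 0: its steel finger points to the heater's back (+x), over the block's front edge; 1.57: to the heater's left; stop at 1.75. Clear of the block from about 1.0; turn it to 1.2 or more. It starts at 0 to 0.25 and stays where it is left (0.06 N m of friction).
- clamp_grip (a point): middle of the clamp's black grip bar on the clamp's axis, 75 mm in front of the well's centre, 108 mm above the bench. The bar is 38 mm long, 11 mm thick, 26 mm high (94 to 120 mm above the bench); its length lies along the finger, this point's x axis. The finger reaches 52 mm from the axis, 81 to 86 mm above the bench.
- spare_block: bystander: another aluminium block of the same size with four larger holes and the same handle, standing on the bench at the left; leave alone
- lab_timer: bystander: small white timer, 62 x 66 x 19 mm, on the bench at the right; leave alone
- reagent_bottle: bystander: white reagent bottle, 54 mm diameter, 105 mm high, at the right; leave alone
- strip_l (a point): sprung steel strip along x, 17 mm above the well's floor, pressing on the block's left (+y) long face and holding that side by about 20 N of friction. Lean the block to one side and the far side slips upward past its strip; this takes about 1 N m (12 to 15 N sideways at the handle). Lean it left and right in turn by about 0.1 rad and it climbs about 5 mm with each swing.
- strip_r (a point): the same strip on the block's right (-y) long face; the two strips are 50 mm apart
There are look-alikes about, which are no part of the job. What is shaped like the block but green, turquoise or yellow is not meant.

How it is judged:
On the way, in this order (a step that is already met when the one before it is completed fails the run):
1. the clamp is turned open, the block still seated (value of joint clamp above 1.2 rad and z of block in the frame of well below -0.022 m), for 0.2 s.
2. the block is leaned to the heater's left while still in its well (angle between block's own z axis and vertical above 0.04 rad and y of block_grip in the frame of well above 0.002 m and z of block in the frame of well below -0.004 m), for 0.05 s.
3. the block is leaned to the heater's right while still in its well (angle between block's own z axis and vertical above 0.04 rad and y of block_grip in the frame of well below -0.002 m and z of block in the frame of well below -0.004 m), for 0.05 s.
At the end, for the whole second after the job is handed in: The gripper holds the block at rest, upright within 0.2 rad, its underside 4 to 60 mm above the deck and within 25 mm of the well's centre horizontally, touching nothing of the heater; the clamp is open (over 1.2 rad); the heater stands level on the bench within 30 mm of where it stood (z of block in the frame of well between 0.004 and 0.06 m and horizontal distance between block and well below 0.025 m and angle between block's own z axis and vertical below 0.2 rad and linear speed of block below 0.03 m/s and contact force between the fingers and block above 2 N and contact force between block and heater below 0.1 N and value of joint clamp above 1.2 rad and distance of heater from where it was at the start of the episode below 0.03 m and angle between heater's own z axis and vertical below 0.03 rad and height (world z) of heater below 0.005 m); the arm keeps its last pose, push and grip.
It fails at once if the heater is lifted, tipped or dragged (height (world z) of heater above 0.01 m or angle between heater's own z axis and vertical above 0.08 rad or distance of heater from where it was at the start of the episode above 0.04 m).
It fails at once if a bystander is disturbed (distance of any of spare_block, lab_timer, reagent_bottle from where it was at the start of the episode above 0.02 m).
It also fails if it takes over 64 s, if anything falls off the work surface, if the arm or the gripper's body presses on something with over 40 N, if the wrist force passes 120 N, or if a joint passes its speed limit or range.

## Working session

There is one attempt and no reset: what is moved stays moved. The work goes in short steps, Python scripts to look and compute and a shell command to move; the robot and the scene stay as the last step left them, time stands still between calls to the robot, and variables do not carry over. Pictures are saved under pics/ and viewed, at most 10 in all, crops included, and the job is handed in when it is done.

```bash
mkdir -p pics; ls
python3 - <<'E'
from workcell import sense, eyes, robot
import cv2,numpy as np
s=sense();print(s['clock'],s['position'],s['orientation'],s['gripper_width'],robot.hold_point_z)
ims=[]
for n in ['scene','top']:
    c=eyes.capture(n);np.savez('pics/'+n+'0.npz',**c);ims.append(c['color'][:,:,::-1])
    print(n,c['fx'],c['cx'],c['cy'],c['T'].round(3).tolist(),(c['z_map']>0).mean())
    cv2.imwrite('pics/%s0.png'%n,cv2.resize(ims[-1],(768,576)))
E
```

```text
pics
0.0 [0.2709962  0.56260297 0.23049448] [-1.10833471e-04  2.22539880e-01  9.74923234e-01 -8.22540159e-04] 0.0854952605246507 0.0187
scene 459.2798844591979 258.3336751466491 198.89169719516715 [[0.842, 0.39, -0.372, 0.007], [-0.539, 0.601, -0.59, -0.805], [-0.007, 0.698, 0.716, 1.178], [0.0, 0.0, 0.0, 1.0]] 0.90386962890625
top 486.1011860222515 255.7523575943427 190.0425562785733 [[0.025, 0.994, -0.109, 0.392], [-1.0, 0.026, 0.004, 0.092], [0.007, 0.108, 0.994, 1.692], [0.0, 0.0, 0.0, 1.0]] 0.9959971110026041
```

View pics/top0.png

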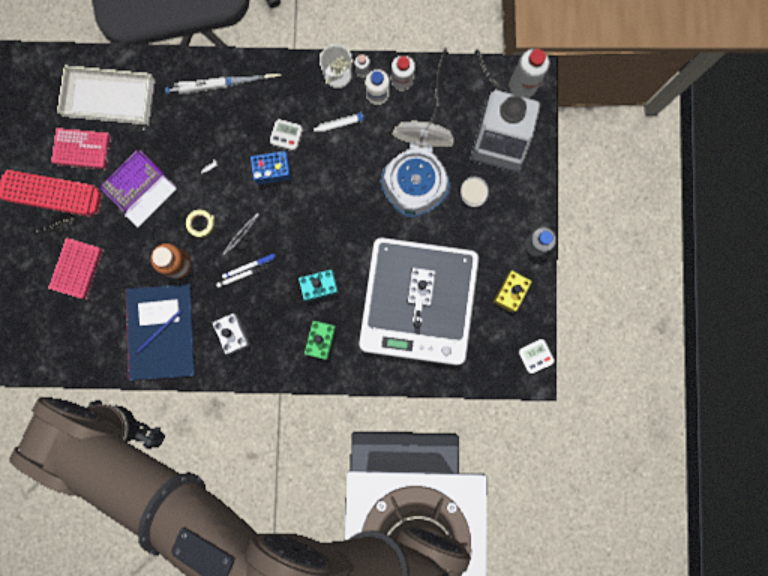

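View pics/scene0.png

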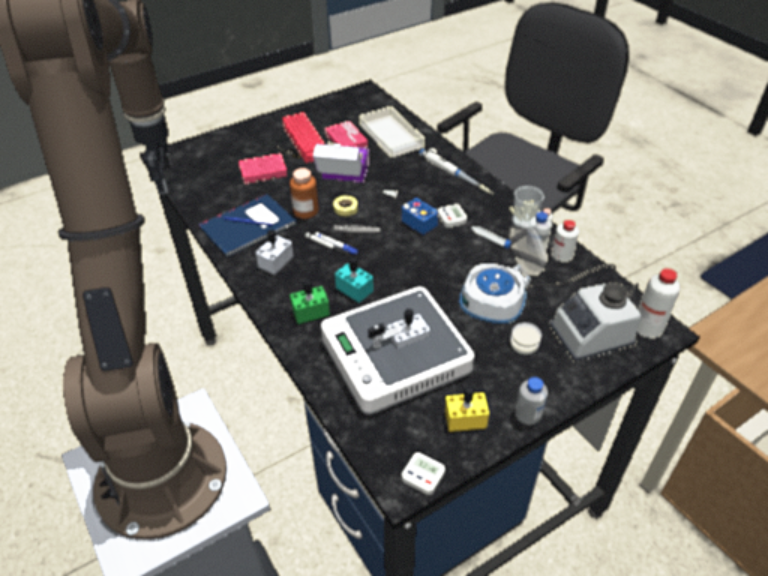

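The top view shows the heater at about (420,300), with the block's handle at about (424,286) and the clamp bar at about (417,318). The spare block is at (230,333), the timer at (537,355) and the bottle at (543,240). In the scene view the handle is at (408,317) and the clamp bar at (377,330).

```bash
cat > h.py <<'E'
import numpy as np,cv2
def cloud(c):
    v,u=np.mgrid[:384,:512]; z=c['z_map']
    p=np.stack([(u-c['cx'])/c['fx']*z,-(v-c['cy'])/c['fy']*z,-z],-1)
    P=p@c['T'][:3,:3].T+c['T'][:3,3]; P[z==0]=np.nan; return P
def ray(c,u,v,h):
    d=c['T'][:3,:3]@np.array([(u-c['cx'])/c['fx'],-(v-c['cy'])/c['fy'],-1]);o=c['T'][:3,3]
    return o+d*(h-o[2])/d[2]
E
python3 - <<'E'
from h import *
for n in ['top','scene']:
    c=dict(np.load('pics/%s0.npz'%n));P=cloud(c)
    near=(abs(P[...,0]-.6)<.35)&(abs(P[...,1])<.35)
    hsv=cv2.cvtColor(c['color'],cv2.COLOR_RGB2HSV)
    m=near&(P[...,2]>.045)&(P[...,2]<.075)
    k,l,st,ce=cv2.connectedComponentsWithStats(m.astype(np.uint8))
    i=1+st[1:,4].argmax();q=P[l==i]
    print(n,'deck',np.nanmedian(q[:,2]),st[i],cv2.minAreaRect(q[:,:2].astype(np.float32)))
    r=cv2.minAreaRect(q[:,:2].astype(np.float32))
    b=near&(np.hypot(P[...,0]-r[0][0],P[...,1]-r[0][1])<.12)
    for lo,hi in ((.075,.09),(.09,.125),(.125,.15)):
        mm=b&(P[...,2]>lo)&(P[...,2]<hi)
        k,l,st,ce=cv2.connectedComponentsWithStats(mm.astype(np.uint8),connectivity=8)
        for j in range(1,k):
            if st[j,4]>3:
                w=P[l==j];print(lo,hi,st[j],ce[j].round(1),np.median(w,0).round(4),w.min(0).round(3),w.max(0).round(3),hsv[l==j][:,2].mean())
E
```

```text
top deck 0.06117001386561083 [ 239  159   80   85 4973] ((0.5373862981796265, 0.007062986493110657), (0.2410079836845398, 0.2601728141307831), 83.34676361083984)
0.075 0.09 [272 179  17  29 224] [280.  192.6] [0.5586 0.0051 0.0803] [ 0.513 -0.022  0.075] [0.608 0.031 0.09 ] 223.44196428571428
0.075 0.09 [287 182   3   2   5] [288.2 182.4] [ 0.5977 -0.0216  0.0784] [ 0.595 -0.025  0.077] [ 0.598 -0.018  0.082] 160.0
0.075 0.09 [276 207   1   4   4] [276.  208.5] [0.5078 0.0172 0.086 ] [0.503 0.017 0.078] [0.513 0.017 0.087] 233.0
0.09 0.125 [278 189   6   5   8] [279.9 191.6] [0.5594 0.0082 0.1124] [ 0.557 -0.003  0.107] [0.57  0.014 0.123] 144.375
0.09 0.125 [275 203   6  16  56] [277.7 211.8] [0.494  0.0122 0.1169] [0.475 0.004 0.09 ] [0.526 0.021 0.124] 125.67857142857143
0.125 0.15 [279 187   6   6  26] [281.2 189.5] [0.5666 0.0043 0.1309] [ 0.558 -0.005  0.125] [0.575 0.011 0.138] 64.5
scene deck 0.061312672309449034 [ 214  191  102   78 4280] ((0.5386929512023926, 0.006336227059364319), (0.24699372053146362, 0.26183924078941345), 83.29701232910156)
0.075 0.09 [248 209  39  21 271] [269.3 219.6] [0.5579 0.003  0.0808] [ 0.484 -0.025  0.075] [0.609 0.035 0.089] 222.9741697416974
0.09 0.125 [269 209   7   9  41] [272.1 212.8] [ 0.5638 -0.0026  0.1115] [ 0.558 -0.008  0.093] [0.577 0.012 0.124] 72.02439024390245
0.09 0.125 [245 215  12  12  98] [250.7 220.4] [0.492  0.0089 0.1106] [0.473 0.002 0.092] [0.511 0.021 0.122] 72.35714285714286
0.125 0.15 [270 205   6   6  28] [272.2 207.7] [0.5672 0.0015 0.1302] [ 0.559 -0.006  0.125] [0.576 0.012 0.137] 57.67857142857143
```

```bash
H="python3 -m handwheel"
python3 -m handwheel '[[0.06,-0.14,0.04,-0.06],[0.12,-0.28,0.06,-0.12],[0.18,-0.42,0.08,-0.18],[0.24,-0.56,0.1,-0.24],[0.3,-0.7,0.12,-0.3]]' -1 40
python3 -m handwheel '[[0.06,-0.14,0.04,-0.06],[0.12,-0.28,0.06,-0.12],[0.18,-0.42,0.08,-0.18],[0.24,-0.56,0.1,-0.24],[0.3,-0.7,0.12,-0.3]]'
python3 -m handwheel '[[0.06,-0.14,0.0,-0.06],[0.12,-0.28,0.0,-0.12],[0.18,-0.42,0.0,-0.18],[0.24,-0.56,0.0,-0.24],[0.28,-0.76,0.0,-0.3]]'
python3 -m handwheel '[[0,0,0.0,-0.06],[0,0,0.0,-0.12],[0,0,0,-0.18],[0,0,0.0,-0.24],[0,0,0.0,-0.3]]'
python3 - <<'E'
from workcell import sense, eyes
import cv2,numpy as np
s=sense();print(s['clock'],s['position'],s['orientation'],s['joint_positions'])
c=eyes.capture('wrist');np.savez('pics/w0.npz',**c);cv2.imwrite('pics/w0.png',c['color'][:,:,::-1]);print(c['T'].round(3).tolist())
E
```

```text
clock: 0.52
position: [0.3464, 0.3862, 0.2612]
orientation: [-0.0, 0.503, 0.864, -0.0]
contact_force: [0.9, 1.1, -0.0]
gripper_width: 0.0858
gripper_force: 0.0
clock: 0.93
position: [0.4213, 0.2112, 0.2915]
orientation: [-0.0, 0.736, 0.677, -0.0]
contact_force: [1.5, 0.3, 0.4]
gripper_width: 0.0852
gripper_force: 0.0
clock: 1.35
position: [0.4902, 0.0314, 0.2912]
orientation: [0.0, 0.903, 0.43, 0.0]
contact_force: [0.9, 0.1, -0.5]
gripper_width: 0.0851
gripper_force: 0.0
clock: 1.77
position: [0.4891, 0.0321, 0.291]
orientation: [0.0, 0.99, 0.143, -0.0]
contact_force: [-0.6, 0.1, 1.2]
gripper_width: 0.0856
gripper_force: 0.0
1.7667 [0.4891004  0.03210951 0.29104803] [ 1.92103041e-05  9.89758668e-01  1.42750365e-01 -3.35077223e-04] [-0.758064    0.17194111  0.69392992  1.84030179 -0.11894147  1.17179377
 -1.30927683]
[[0.283, 0.927, 0.248, 0.551], [-0.959, 0.273, 0.075, 0.051], [0.002, -0.259, 0.966, 0.434], [0.0, 0.0, 0.0, 1.0]]
```

View pics/w0.png

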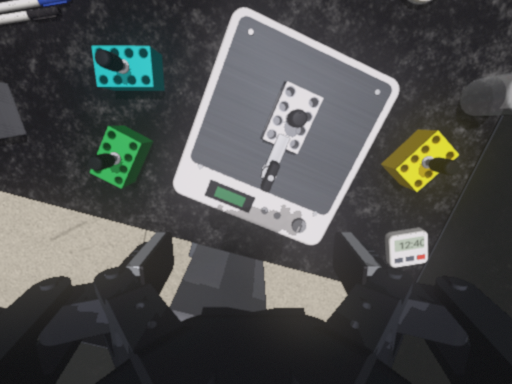

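The wrist view shows the handle's top at about (298,118), the clamp's black bar at about (271,176) pointing toward the block, and the finger above the block's front edge.

```bash
cat > meas.py <<'E'
from h import *
def meas(c,c0=(.494,.011),h0=(.567,.003)):
    P=cloud(c);V=c['color'].max(2)
    m=(np.hypot(P[...,0]-c0[0],P[...,1]-c0[1])<.045)&(P[...,2]>.108)&(P[...,2]<.135)&(V<110)
    v,u=np.nonzero(m);h=np.median(P[m][:,2])
    R=np.array([ray(c,a,b,h)[:2] for a,b in zip(u,v)])
    r=cv2.minAreaRect(R.astype(np.float32));e=np.linalg.svd(R-R.mean(0))[2][0];e*=np.sign(e[0])
    print('bar',len(u),h,r,R.mean(0),'angle',np.degrees(np.arctan2(e[1],e[0])))
    m=(np.hypot(P[...,0]-h0[0],P[...,1]-h0[1])<.03)&(P[...,2]>.12)
    q=P[m];print('handle',m.sum(),np.median(q,0),q.min(0),q.max(0))
    m=(abs(P[...,0]-.538)<.2)&(abs(P[...,1]-.005)<.18)&(P[...,2]>.045)&(P[...,2]<.075)
    k,l,st,ce=cv2.connectedComponentsWithStats(m.astype(np.uint8));q=P[l==1+st[1:,4].argmax()]
    print('deck',np.median(q[:,2]),cv2.minAreaRect(q[:,:2].astype(np.float32)))
E
python3 - <<'E'
from meas import *
meas(dict(np.load('pics/w0.npz')))
E
```

```text
bar 251 0.12016241753641016 ((0.49512410163879395, 0.01242963969707489), (0.011981611140072346, 0.03682221099734306), 84.66188049316406) [0.49554174 0.01260921] angle -4.930952966300435
handle 280 [0.56753362 0.00429875 0.13238079] [ 0.5577586  -0.00628165  0.1211295 ] [0.57788771 0.01325282 0.1347689 ]
deck 0.06265681142824689 ((0.5380659103393555, 0.006755128502845764), (0.23939213156700134, 0.2588341236114502), 83.357421875)
```

```bash
python3 -m handwheel '[[0.024,-0.079,0,-0.05],[0.024,-0.079,-0.1,-0.1],[0.024,-0.079,-0.2,-0.15],[0.024,-0.079,-0.3,-0.188],[0.024,-0.079,-0.4,-0.188]]' -0.3
python3 -m handwheel '[[0,0,-0.1,0],[0,0,-0.2,0],[0,0,-0.3,0],[0,0,-0.36,0],[0,0,-0.396,0]]'
python3 -m handwheel '[[0,0,0,0],[0,0,0,0],[0,0,0,0],[0,0,0,0],[0,0,0,0]]'
```

```text
clock: 2.23
position: [0.4952, 0.0125, 0.1902]
orientation: [0.0, 0.999, -0.043, 0.0]
contact_force: [-0.4, 0.6, 0.5]
gripper_width: 0.0553
gripper_force: 0.0
clock: 2.65
position: [0.4941, 0.0125, 0.0903]
orientation: [0.0, 0.999, -0.04, -0.002]
contact_force: [-0.8, -0.2, 0.4]
gripper_width: 0.0555
gripper_force: 0.0
clock: 3.07
position: [0.496, 0.0127, 0.0932]
orientation: [-0.0, 0.999, -0.041, 0.001]
contact_force: [-0.4, -0.1, -0.7]
gripper_width: 0.0556
gripper_force: 0.0
```

Close gently, then look at the forces before turning.

```bash
python3 -m handwheel '[[0,0,0,0],[0,0,0,0],[0,0,0,0],[0,0,0,0],[0,0,0,0]]' 1 30
python3 -m handwheel '[[0,0,0,0],[0,0,0,0],[0,0,0,0],[0,0,0,0],[0,0,0,0]]'
```

```text
clock: 3.48
position: [0.4955, 0.0118, 0.0927]
orientation: [0.0, 0.999, -0.042, 0.0]
contact_force: [-1.4, -2.9, 6.2]
gripper_width: 0.017
gripper_force: 29.1
clock: 3.9
position: [0.4955, 0.0118, 0.0927]
orientation: [0.0, 0.999, -0.042, 0.0]
contact_force: [-1.5, -1.8, 4.9]
gripper_width: 0.0171
gripper_force: 29.1
```

```bash
python3 -m handwheel '[[0,0,0.004,0.04],[0,0,0.008,0.08],[0,0,0.008,0.12],[0,0,0.008,0.16],[0,0,0.008,0.2]]'
python3 -m handwheel '[[0,0,0,0.05],[0,0,0,0.1],[0,0,0,0.15],[0,0,0,0.2],[0,0,0,0.25]]'
python3 -m handwheel '[[0,0,0,0.05],[0,0,0,0.1],[0,0,0,0.15],[0,0,0,0.2],[0,0,0,0.25]]'
python3 -m handwheel '[[0,0,0,0.02],[0,0,0,0.02],[0,0,0,0.02],[0,0,0,0.02],[0,0,0,0.02]]'
```

```text
clock: 4.32
position: [0.4951, 0.0124, 0.0933]
orientation: [0.0, 0.987, 0.16, -0.0]
contact_force: [4.5, -0.6, -16.7]
gripper_width: 0.0164
gripper_force: 30.9
clock: 4.73
position: [0.4948, 0.0128, 0.0933]
orientation: [-0.0, 0.917, 0.399, -0.001]
contact_force: [2.6, 0.2, -15.3]
gripper_width: 0.016
gripper_force: 31.2
clock: 5.15
position: [0.4943, 0.013, 0.0932]
orientation: [-0.001, 0.789, 0.614, -0.001]
contact_force: [1.2, 1.4, -13.3]
gripper_width: 0.0163
gripper_force: 31.6
clock: 5.57
position: [0.4943, 0.013, 0.0935]
orientation: [-0.001, 0.779, 0.627, -0.001]
contact_force: [1.4, 4.1, -20.8]
gripper_width: 0.0161
gripper_force: 30.0
```

```bash
python3 -m handwheel '[[0,0,-0.004,0],[0,0,-0.008,0],[0,0,-0.008,0],[0,0,-0.008,0],[0,0,-0.008,0]]'
python3 -m handwheel '[[0,0,0,0],[0,0,0,0],[0,0,0,0],[0,0,0,0],[0,0,0,0]]' -0.2 
python3 -m handwheel '[[0,0,0.1,0],[0,0,0.25,0],[0,0,0.4,0],[0,0,0.5,0],[0,0,0.6,0]]'
python3 -m handwheel '[[0,0,0.06,0],[0,0,0.06,0],[0,0,0.06,0],[0,0,0.06,0],[0,0,0.06,0]]'
python3 - <<'E'
from workcell import sense, eyes
import cv2,numpy as np
from meas import *
s=sense();print(s['clock'],s['position'],s['orientation'],s['joint_positions'])
c=eyes.capture('wrist');np.savez('pics/w1.npz',**c);cv2.imwrite('pics/w1.png',c['color'][:,:,::-1])
meas(c)
for n in['top','scene']:
    meas(eyes.capture(n))
E
```

```text
clock: 5.98
position: [0.4945, 0.0129, 0.0929]
orientation: [-0.001, 0.779, 0.627, -0.0]
contact_force: [-5.5, 4.2, -0.3]
gripper_width: 0.016
gripper_force: 33.8
clock: 6.4
position: [0.496, 0.0122, 0.0928]
orientation: [0.0, 0.779, 0.627, 0.001]
contact_force: [0.6, -0.3, 0.2]
gripper_width: 0.0509
gripper_force: 0.0
clock: 6.82
position: [0.4958, 0.0122, 0.2446]
orientation: [0.001, 0.779, 0.627, 0.001]
contact_force: [-0.2, -0.0, -0.9]
gripper_width: 0.0513
gripper_force: 0.0
clock: 7.23
position: [0.4947, 0.0124, 0.2562]
orientation: [-0.0, 0.779, 0.627, -0.001]
contact_force: [0.3, 0.0, -0.9]
gripper_width: 0.0512
gripper_force: 0.0
7.2333 [0.49473639 0.01238093 0.25623162] [-4.26129313e-04  7.78650016e-01  6.27457771e-01 -8.46465244e-04] [-0.36975643  0.19788734  0.28372541  1.86187833 -0.06178314  1.09221105
 -0.27692673]
bar 302 0.12032451705652772 ((0.4934295117855072, 0.012839415110647678), (0.0386628620326519, 0.010840668343007565), 77.4072036743164) [0.49353606 0.0128279 ] angle 75.72252798141378
handle 11228 [0.54616758 0.01053671 0.33526558] [ 0.53702883 -0.01137829  0.12005877] [0.57697436 0.01564696 0.35601636]
deck 0.0627124710338679 ((0.5377881526947021, 0.006172731518745422), (0.23978441953659058, 0.2588959336280823), 83.53158569335938)
  return _methods._mean(a, axis=axis, dtype=dtype,
  ret = ret.dtype.type(ret / rcount)
Traceback (most recent call last):
  File "meas.py", line 7, in meas
    r=cv2.minAreaRect(R.astype(np.float32));e=np.linalg.svd(R-R.mean(0))[2][0];e*=np.sign(e[0])
cv2.error: OpenCV(4.12.0) /io/opencv/modules/imgproc/src/convhull.cpp:143: error: (-215:Assertion failed) total >= 0 && (depth == CV_32F || depth == CV_32S) in function 'convexHull'
```

View pics/w1.png

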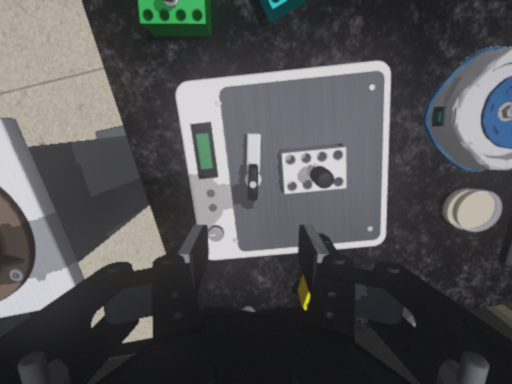

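The clamp now points to the heater's left (bar at (253,180)), at about 1.45 rad. The handle's top is at about (320,176). Next I grasp the handle with the fingers closing along the heater's x.

```bash
python3 -m handwheel '[[0.1,-0.012,0,0.02],[0.2,-0.024,0,0.04],[0.29,-0.036,0,0.05],[0.29,-0.036,-0.1,0.05],[0.29,-0.036,-0.2,0.05]]'
python3 -m handwheel '[[0,0,-0.1,0],[0,0,-0.2,0],[0,0,-0.3,0],[0,0,-0.38,0],[0,0,-0.43,0]]'
python3 -m handwheel '[[0,0,0,0],[0,0,0,0],[0,0,0,0],[0,0,0,0],[0,0,0,0]]'
python3 -m handwheel '[[0,0,0,0],[0,0,0,0],[0,0,0,0],[0,0,0,0],[0,0,0,0]]' 1 50
python3 -m handwheel '[[0,0,0,0],[0,0,0,0],[0,0,0,0],[0,0,0,0],[0,0,0,0]]'
python3 - <<'E'
from workcell import sense, eyes
import cv2
c=eyes.capture('scene');cv2.imwrite('pics/s1.png',cv2.resize(c['color'][140:290,180:380,::-1],(800,600)))
E
```

```text
clock: 7.75
position: [0.5697, 0.0031, 0.2067]
orientation: [0.001, 0.746, 0.665, 0.001]
contact_force: [0.6, 0.3, 0.1]
gripper_width: 0.0512
gripper_force: 0.0
clock: 8.17
position: [0.5662, 0.0034, 0.0968]
orientation: [-0.001, 0.746, 0.666, -0.002]
contact_force: [-0.6, 0.4, 0.2]
gripper_width: 0.0518
gripper_force: 0.0
clock: 8.58
position: [0.5686, 0.0036, 0.1008]
orientation: [0.001, 0.746, 0.666, 0.001]
contact_force: [0.1, 0.2, 0.1]
gripper_width: 0.0513
gripper_force: 0.0
clock: 9.0
position: [0.5686, 0.0035, 0.1004]
orientation: [0.0, 0.746, 0.666, 0.001]
contact_force: [1.4, 0.2, 5.9]
gripper_width: 0.019
gripper_force: 49.0
clock: 9.42
position: [0.5686, 0.0035, 0.1004]
orientation: [0.0, 0.746, 0.666, 0.001]
contact_force: [0.9, -0.2, 6.5]
gripper_width: 0.0186
gripper_force: 49.1
```

View pics/s1.png

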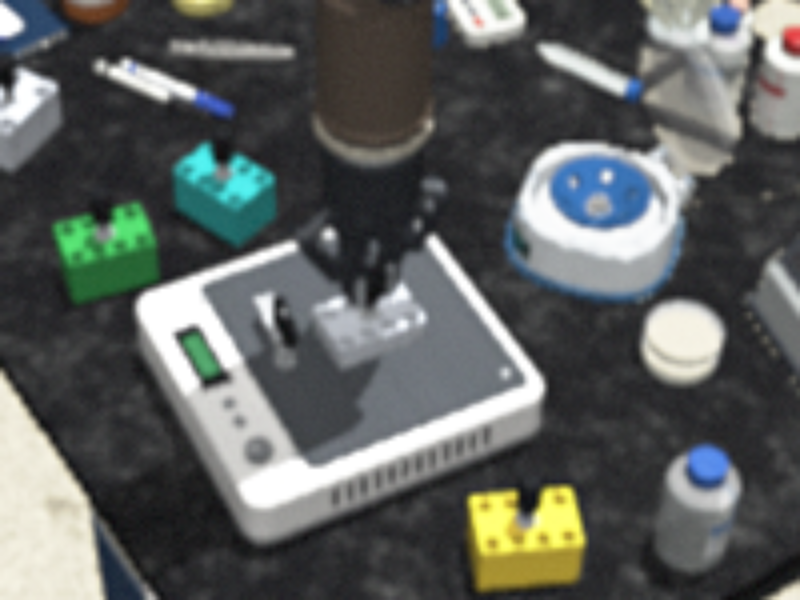

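The gripper has the handle and the clamp finger is well clear. First lean is to the left.

```bash
python3 -m handwheel '[[0.001,0.008,0.002,0],[0.002,0.016,0.005,0],[0.003,0.024,0.008,0],[0.004,0.032,0.01,0],[0.004,0.032,0.01,0]]' - 70
python3 - <<'E'
from workcell import sense
s=sense();print(s['ft_torque'],s['contact_force'])
E
```

```text
clock: 9.88
position: [0.5687, 0.0084, 0.1017]
orientation: [0.001, 0.747, 0.665, -0.001]
contact_force: [3.2, -9.1, -4.7]
gripper_width: 0.018
gripper_force: 69.1
[-2.33531048 -0.80588192  0.32991039] [ 3.22767269 -9.12333921 -4.66247057]
```

```bash
python3 -m handwheel '[[0.001,0.006,0.002,0],[0.001,0.012,0.004,0],[0.001,0.012,0.004,0],[0.001,0.012,0.004,0],[0.001,0.012,0.004,0]]'
python3 - <<'E'
from workcell import sense, eyes
import cv2
c=eyes.capture('scene');cv2.imwrite('pics/s2.png',cv2.resize(c['color'][180:255,220:320,::-1],(800,600),interpolation=cv2.INTER_CUBIC))
E
```

```text
clock: 10.3
position: [0.5689, 0.0119, 0.1025]
orientation: [0.001, 0.747, 0.665, -0.001]
contact_force: [3.3, -6.2, -6.6]
gripper_width: 0.018
gripper_force: 69.1
```

View pics/s2.png

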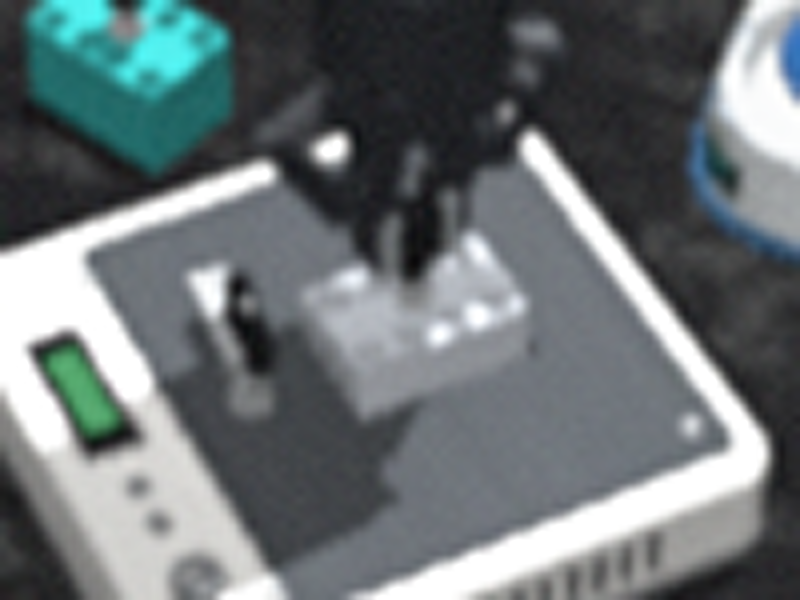

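The crop shows the block leaning left: its right face, near (450,360), has risen. The heater is unmoved. Now right, and I'll measure the tilt by a plane fit on the block's top.

```bash
cat > tilt.py <<'E'
from workcell import sense, eyes
from h import *
c=eyes.capture('scene');P=cloud(c);V=c['color'].min(2)
a=-.115;d=P[...,:2]-[.5678,.0033];x=d[...,0]*np.cos(a)+d[...,1]*np.sin(a);y=-d[...,0]*np.sin(a)+d[...,1]*np.cos(a)
m=(abs(x)<.034)&(abs(y)<.030)&(P[...,2]>.072)&(P[...,2]<.135)&(V>110)
A=np.c_[x[m],y[m],np.ones(m.sum())];z=P[...,2][m];w=np.ones(len(z),bool)
for _ in range(6):
    k=np.linalg.lstsq(A[w],z[w],rcond=None)[0];w=abs(A@k-z)<.003
g=(abs(x+.03)<.1)&(abs(y)<.1)&(abs(P[...,2]-.062)<.006)&~((abs(x)<.05)&(abs(y)<.045))
B=np.c_[x[g],y[g],np.ones(g.sum())];q=np.linalg.lstsq(B,P[...,2][g],rcond=None)[0]
print('block n',w.sum(),'slope x,y',k[:2].round(3),'z top above deck mm',(k[2]-q[2])*1e3,'| heater slope',q[:2].round(4),'z',q[2])
s=sense();p=s['position'][:2]-np.array([.5678,.0033]);print('grip y in well mm',(-p[0]*np.sin(a)+p[1]*np.cos(a))*1e3,'z',s['position'][2],s['contact_force'].round(1),s['clock'])
E
python3 tilt.py
python3 -m handwheel '[[-0.001,-0.016,0.004,0],[-0.003,-0.032,0.008,0],[-0.005,-0.048,0.012,0],[-0.007,-0.064,0.016,0],[-0.009,-0.08,0.02,0]]'
python3 tilt.py
```

```text
block n 134 slope x,y [0.008 0.012] z top above deck mm 19.66378097215604 | heater slope [ 0.0022 -0.0005] z 0.06169806540987996
grip y in well mm 8.699081096087442 z 0.10248288501687844 [ 2.7 -6.9 -6.6] 10.4
clock: 10.82
position: [0.5634, -0.0042, 0.105]
orientation: [-0.003, 0.746, 0.666, -0.003]
contact_force: [2.9, 2.4, -25.7]
gripper_width: 0.0182
gripper_force: 69.0
block n 111 slope x,y [-0.012 -0.066] z top above deck mm 21.158449437461957 | heater slope [ 0.0051 -0.0004] z 0.06224678930264615
grip y in well mm -9.2790332125957 z 0.10505671090350537 [  0.3  -1.2 -26.6] 10.8667
```

```bash
python3 -m handwheel '[[0,0,-0.006,0],[0,0,-0.006,0],[0,0,-0.006,0],[0,0,-0.006,0],[0,0,-0.006,0]]'
python3 tilt.py
python3 - <<'E'
from workcell import eyes
import cv2,numpy as np
c=eyes.capture('scene');np.savez('pics/s3.npz',**c);cv2.imwrite('pics/s3.png',cv2.resize(c['color'][180:255,220:320,::-1],(800,600),interpolation=cv2.INTER_CUBIC))
E
```

```text
clock: 11.28
position: [0.5636, -0.0054, 0.1048]
orientation: [-0.002, 0.746, 0.666, -0.003]
contact_force: [-6.5, 0.5, -16.4]
gripper_width: 0.0181
gripper_force: 70.4
block n 121 slope x,y [-0.012 -0.113] z top above deck mm 19.90221815256104 | heater slope [0.0024 0.0003] z 0.06180460723337281
grip y in well mm -9.120341097593924 z 0.10478286370822076 [ -5.6   0.4 -17.1] 11.3333
```

View pics/s3.png

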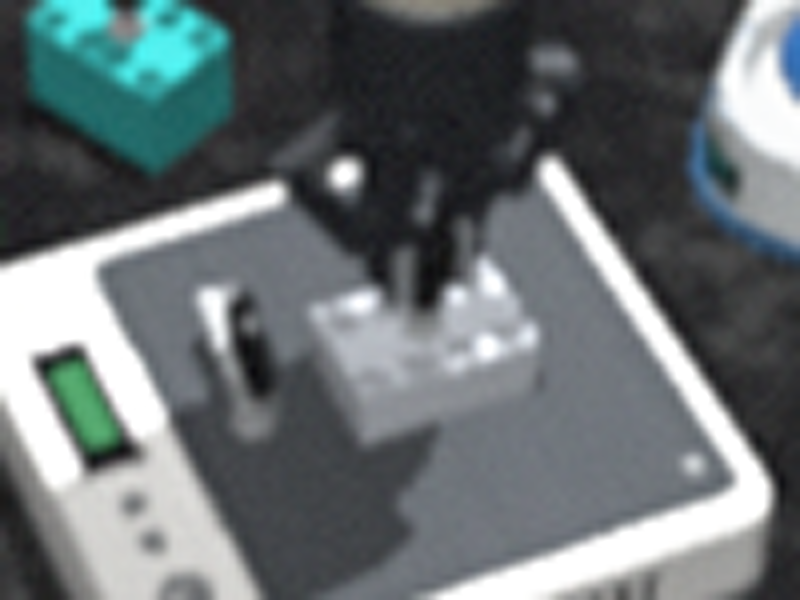

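The crop shows the heater has slid to the right by about 35 px of the enlarged crop (deck screw now at (692,462), was (692,425)). My upward pull unloaded its feet. I'll take the lift off and measure where the heater is.

```bash
cat > heater.py <<'E'
from h import *
def heater(c):
    P=cloud(c);m=(abs(P[...,0]-.538)<.2)&(abs(P[...,1]-.005)<.18)&(P[...,2]>.045)&(P[...,2]<.072)
    k,l,st,ce=cv2.connectedComponentsWithStats(m.astype(np.uint8));q=P[l==1+st[1:,4].argmax()]
    r=cv2.minAreaRect(q[:,:2].astype(np.float32));yaw=np.radians(r[2]-90 if r[2]>45 else r[2]);C=np.array(r[0])
    return C,yaw,C+.03*np.array([np.cos(yaw),np.sin(yaw)]),r[1]
def screws(c):
    P=cloud(c)
if __name__=='__main__':
    from workcell import sense,eyes
    for n in('top','scene'): print(n,heater(eyes.capture(n)))
E
python3 -m handwheel '[[0,0,-0.004,0],[0,0,-0.008,0],[0,0,-0.008,0],[0,0,-0.008,0],[0,0,-0.008,0]]'
python3 heater.py
python3 - <<'E'
from heater import *
print('initial',[heater(dict(np.load(f'pics/{n}0.npz'))) for n in('top','scene','w')])
E
```

```text
clock: 11.8
position: [0.564, -0.0052, 0.1045]
orientation: [-0.002, 0.746, 0.666, -0.002]
contact_force: [-9.9, 0.4, 2.1]
gripper_width: 0.018
gripper_force: 72.8
top (array([0.54329538, 0.06390241]), np.float64(-0.16142138420464583), array([0.57290538, 0.05908077]), (0.10132110118865967, 0.2600889205932617))
scene (array([ 0.53238618, -0.00792126]), np.float64(-0.17212822389314592), array([ 0.56194286, -0.01305965]), (0.24339446425437927, 0.2608993649482727))
initial [(array([0.5373863 , 0.00706299]), np.float64(-0.1161208809043435), array([0.56718426, 0.00358718]), (0.2410079836845398, 0.2601728141307831)), (array([0.53869295, 0.00633623]), np.float64(-0.11698920457776384), array([0.56848789, 0.00283455]), (0.24699372053146362, 0.26183924078941345)), (array([0.53806591, 0.00675513]), np.float64(-0.11593485910220146), array([0.56786452, 0.00328487]), (0.23939213156700134, 0.2588341236114502))]
```

```bash
python3 -m handwheel '[[-0.004,-0.008,0.0,0],[-0.008,-0.016,0.0,0],[-0.008,-0.024,0,0],[-0.009,-0.032,0.0,0],[-0.01,-0.036,0.0,0]]'
python3 -c "
from heater import *
from workcell import eyes
print(heater(eyes.capture('scene')))"
```

```text
clock: 12.32
position: [0.5635, -0.0108, 0.1051]
orientation: [-0.002, 0.745, 0.667, 0.001]
contact_force: [-6.0, 11.7, 1.4]
gripper_width: 0.0182
gripper_force: 72.6
(array([ 0.53243721, -0.00651579]), np.float64(-0.16168277346563711), array([ 0.56204594, -0.01134516]), (0.24396510422229767, 0.2611939013004303))
```

Now it leans instead of dragging. Continue right.

```bash
python3 -m handwheel '[[-0.001,-0.008,0.002,0],[-0.002,-0.016,0.004,0],[-0.003,-0.024,0.008,0],[-0.004,-0.032,0.01,0],[-0.004,-0.034,0.01,0]]'
cat > st.py <<'E'
from heater import *
from workcell import eyes,sense
C,yaw,W,e=heater(eyes.capture('scene'));s=sense();p=s['position'];d=p[:2]-W
print('moved mm',((C-[.5387,.0063])*1e3).round(1),'yaw',yaw.round(3),'grip in well mm x %.1f y %.1f'%tuple(1e3*np.array([d@[np.cos(yaw),np.sin(yaw)],d@[-np.sin(yaw),np.cos(yaw)]])),'z',(p[2]*1e3).round(1),'F',s['contact_force'].round(1),s['clock'])
E
python3 st.py
```

```text
clock: 12.78
position: [0.5625, -0.019, 0.1072]
orientation: [-0.002, 0.745, 0.667, 0.001]
contact_force: [-3.8, 12.3, -4.5]
gripper_width: 0.0182
gripper_force: 71.4
moved mm [ -6.2 -10.8] yaw -0.16 grip in well mm x 1.9 y -9.5 z 107.2 F [-4.4 11.8 -5.1] 12.8333
```

```bash
python3 -m handwheel '[[0.002,0.012,0.0,0],[0.003,0.024,0.0,0],[0.004,0.034,0.0,0],[0.005,0.044,0.002,0],[0.006,0.052,0.004,0]]'
python3 -m handwheel '[[0.001,0.01,0.004,0],[0.002,0.02,0.008,0],[0.003,0.03,0.011,0],[0.004,0.04,0.014,0],[0.005,0.046,0.016,0]]'
python3 st.py
```

```text
clock: 13.25
position: [0.5635, -0.0126, 0.1082]
orientation: [0.0, 0.747, 0.665, -0.002]
contact_force: [-4.4, -10.7, -3.7]
gripper_width: 0.0183
gripper_force: 71.7
clock: 13.67
position: [0.5645, -0.0015, 0.1113]
orientation: [0.0, 0.747, 0.665, -0.002]
contact_force: [-1.8, -10.9, -17.2]
gripper_width: 0.018
gripper_force: 69.5
moved mm [ -5.5 -11.5] yaw -0.165 grip in well mm x 0.3 y 8.8 z 111.3 F [ -1.9  -9.3 -12.8] 13.7167
```

```bash
python3 -m handwheel '[[-0.002,-0.012,-0.004,0],[-0.003,-0.024,-0.004,0],[-0.004,-0.034,-0.004,0],[-0.005,-0.044,-0.002,0],[-0.006,-0.052,0,0]]'
python3 -m handwheel '[[-0.001,-0.01,0.003,0],[-0.002,-0.02,0.006,0],[-0.003,-0.03,0.009,0],[-0.004,-0.04,0.012,0],[-0.005,-0.046,0.014,0]]'
python3 st.py
```

```text
clock: 14.13
position: [0.5639, -0.0083, 0.1122]
orientation: [-0.002, 0.746, 0.666, 0.001]
contact_force: [-2.2, 10.5, -6.9]
gripper_width: 0.0184
gripper_force: 70.7
clock: 14.55
position: [0.5624, -0.0194, 0.1152]
orientation: [-0.002, 0.746, 0.666, 0.001]
contact_force: [-1.6, 10.5, -13.7]
gripper_width: 0.018
gripper_force: 68.7
moved mm [ -6.2 -13.9] yaw -0.167 grip in well mm x 1.4 y -6.7 z 115.2 F [-2.7 10.  -9.7] 14.6
```

```bash
python3 -m handwheel '[[0.002,0.012,-0.002,0],[0.003,0.024,-0.002,0],[0.004,0.034,0.0,0],[0.005,0.044,0.002,0],[0.006,0.052,0.003,0]]'
python3 -m handwheel '[[0.001,0.01,0.003,0],[0.002,0.02,0.006,0],[0.003,0.03,0.009,0],[0.004,0.04,0.012,0],[0.005,0.046,0.014,0]]'
python3 st.py
```

```text
clock: 15.02
position: [0.5637, -0.0123, 0.1166]
orientation: [0.0, 0.747, 0.665, -0.002]
contact_force: [-6.6, -8.7, -0.6]
gripper_width: 0.0182
gripper_force: 70.3
clock: 15.43
position: [0.5653, 0.0002, 0.12]
orientation: [0.0, 0.747, 0.665, -0.001]
contact_force: [-3.0, -3.7, -4.6]
gripper_width: 0.0181
gripper_force: 69.8
moved mm [ -5.9 -11.8] yaw -0.171 grip in well mm x 1.1 y 11.6 z 120.1 F [-4.4 -4.5 -3.2] 15.4833
```

```bash
python3 -m handwheel '[[-0.002,-0.012,0,0],[-0.003,-0.024,0.002,0],[-0.004,-0.034,0.004,0],[-0.005,-0.044,0.006,0],[-0.006,-0.052,0.008,0]]'
python3 -m handwheel '[[-0.001,-0.01,0.003,0],[-0.002,-0.018,0.006,0],[-0.003,-0.024,0.009,0],[-0.003,-0.026,0.011,0],[-0.003,-0.026,0.012,0]]'
python3 st.py
```

```text
clock: 15.9
position: [0.5654, -0.0095, 0.1227]
orientation: [-0.0, 0.746, 0.666, 0.001]
contact_force: [-2.7, 8.2, -1.6]
gripper_width: 0.0179
gripper_force: 69.6
clock: 16.32
position: [0.5643, -0.0162, 0.1251]
orientation: [-0.001, 0.746, 0.666, 0.001]
contact_force: [-0.8, 6.9, -7.6]
gripper_width: 0.0181
gripper_force: 68.5
moved mm [ -5.9 -12. ] yaw -0.17 grip in well mm x 2.8 y -4.9 z 125.1 F [-1.   6.6 -7. ] 16.3667
```

```bash
python3 -m handwheel '[[0.001,0.008,0.0,0],[0.002,0.016,0.002,0],[0.003,0.02,0.006,0],[0.003,0.024,0.01,0],[0.003,0.026,0.014,0]]'
python3 st.py
```

```text
clock: 16.78
position: [0.5648, -0.012, 0.1288]
orientation: [0.0, 0.746, 0.665, -0.0]
contact_force: [-0.3, -0.2, -3.5]
gripper_width: 0.0181
gripper_force: 68.8
moved mm [ -6.1 -12.4] yaw -0.168 grip in well mm x 2.8 y -0.3 z 129.0 F [-0.9  0.3 -4.2] 16.8333
```

```bash
python3 -m handwheel '[[-0.002,0,0.02,0],[-0.004,0,0.04,0],[-0.006,0,0.065,0],[-0.006,0,0.09,0],[-0.006,0,0.12,0]]'
python3 -m handwheel '[[0,0,0,0],[0,0,0,0],[0,0,0,0],[0,0,0,0],[0,0,0,0]]'
python3 st.py
python3 - <<'E'
from workcell import eyes
import cv2,numpy as np
c=eyes.capture('scene');np.savez('pics/s4.npz',**c);cv2.imwrite('pics/s4.png',cv2.resize(c['color'][160:265,210:350,::-1],(800,600),interpolation=cv2.INTER_CUBIC))
from h import *
P=cloud(c);W=np.array([.562,-.0125]);V=c['color'].min(2)
m=(np.hypot(P[...,0]-W[0],P[...,1]-W[1])<.06)&(P[...,2]>.075)&(V>90)
q=P[m];print(m.sum(),np.percentile(q,[2,50,98],0).round(4).tolist(),np.histogram(q[:,2],np.arange(.075,.16,.005)))
E
```

```text
clock: 17.25
position: [0.5633, -0.0116, 0.1595]
orientation: [0.0, 0.746, 0.666, 0.0]
contact_force: [-0.8, 0.6, -4.3]
gripper_width: 0.0181
gripper_force: 68.8
clock: 17.67
position: [0.5628, -0.0115, 0.1582]
orientation: [-0.0, 0.746, 0.666, -0.0]
contact_force: [-0.2, 0.2, -2.4]
gripper_width: 0.0178
gripper_force: 68.9
moved mm [ -6.3 -12.6] yaw -0.176 grip in well mm x 0.9 y 0.2 z 158.2 F [-0.5 -0.6 -4.2] 17.7167
924 [[0.5115, -0.0531, 0.0905], [0.5476, -0.0265, 0.1366], [0.599, 0.0227, 0.6181]] (array([  0,   3,  13,  32,  26,  27,  40,  27,  26,  39,  50, 111, 128,
        14,   0,   0]), array([0.075, 0.08 , 0.085, 0.09 , 0.095, 0.1  , 0.105, 0.11 , 0.115,
       0.12 , 0.125, 0.13 , 0.135, 0.14 , 0.145, 0.15 , 0.155]))
```

View pics/s4.png

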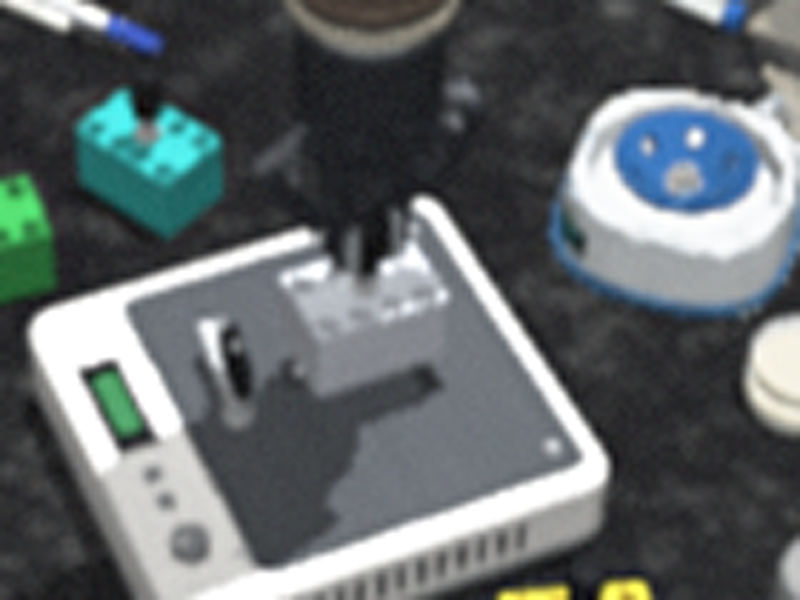

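The block hangs upright about 27 mm above the deck over the open well at (370,400). The clamp is still open at (230,350), and the heater stands level about 14 mm from where it started, so I'm handing in.

```bash
python3 -c "
from workcell import robot
print(robot.sign_off())"
```

```text
the job is handed in; nothing more can be done
None
```

The job is handed in, with no verdict returned: the clamp is open at about 1.45 rad and the gripper holds the freed block upright about 27 mm above the deck, straight over its well. The heater stands level but about 14 mm from where it began (limit 30 mm), after I dragged it on the first lean to the right, and nothing else on the bench was touched.

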